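# Stow the teat case and slide the store's flush cover shut

### The job

Take the round teat case with the little knob out of the caddy and set it upright on the floor of the open well in the white teat store. Then shut the store completely by sliding its flat, handle-less cover all the way home over the case: press a closed fingertip down on it and drag it along, feeling how hard you press, because the store must never be pushed with more than about 15 newtons. Leave everything else where it stands, and let go of everything at the end.

Things in the scene. Friction and masses are not known exactly. Their poses are not given: they have to be found in the camera images.
- box: Teat store, a fixed white plastic box 104 x 260 mm; origin: centre of its underside, z up, y along its length. Side walls (inner faces at x = +-42 mm) and end walls are 10 mm thick, 77 mm high. Open well at the -y end, y = -120 to -40 mm. The flat grey cover runs between the side walls and parks under the hood at the +y end. Pushing on box or cover with more than 17 N is forbidden
- well (a point): Centre of the well's floor, 8 mm above the box's underside; axes as the box. The well is 84 mm (x) by 80 mm (y) inside, its floor 69 mm below the side walls' top. At the start the cover hides up to 12 mm of its +y end. The shut cover clears the standing round case by 7 mm or more
- track (a point): Fixed point on the box: where the middle of the front edge of the shut cover's top face would be if the cover lay exactly level; 68 mm above the box's underside, 9 mm below the side walls' top. Axes as the box; +y is the opening direction, -y shuts
- pivot (a point): Fixed point on the box, 240 mm along +y from the track point, under the hood. The cover lies aslant by an unknown fixed angle of up to 0.035 rad, nose up or down, about the crosswise axis (box x) through here, so a spot of its top face L mm from here along -y is up to 0.035*L mm above or below this height: find it by feel and expect the height to drift as you drag
- hood (a point): Middle of the hood's front edge, on its top, 88 mm above the box's underside. The hood, 12 mm thick, roofs the box from here to its +y end. The cover never comes clear of it, so it has no rear edge to push
- cover (a joint): Opening of the cover in m: 0 shut against the end wall, 0.080 fully open (hard stops); starts at 0.068 to 0.080. A smooth rigid plate 83 x 155 x 4 mm whose front edge lies this far along +y from the track point. Needs about 6 N along the slide to move, no spring, stays where left. A shut fingertip pressing with 10 to 12 N drags it at about 30 mm/s
- round_case: Loose round teat case, 80 g: clear and white drum 50 mm across and 24 mm high, with a white cylindrical knob on top, 16 mm across, from 24 to 40 mm height. Origin: centre of its underside, z up. Stands in one of the caddy's two pockets
- square_case: Loose square teat case 48 x 48 x 30 mm with a flat lid and no knob, in the caddy's other pocket: to be left alone. Origin: centre of its underside
- caddy: Fixed grey plastic caddy 74 (x) x 148 (y) x 18 mm with 4 mm walls and floor, clamped to a low steel strip along its +x side (22 mm high); a divider across its middle makes two pockets at y = +-36 mm. Origin: centre of its underside
- glass_bottle: Empty glass bottle, 56 mm across, 140 mm high, loose, to be left alone. Origin: centre of its underside
- pot: Small lidded white ceramic pot, 84 mm across, 79 mm high, loose, to be left alone. Origin: centre of its underside
- scoop: Bamboo scoop lying flat, about 36 x 157 x 20 mm, loose, to be left alone. Origin on its underside, near the middle
- warmer: Fixed white bottle warmer, round, 124 mm across and 125 mm high, with a knob on its front; not used. Origin: centre of its underside
Mind the look-alikes: they are no part of the job. What is shaped like the round_case but brown or green is not meant.

How it is judged:
By the outcome, as a careful person would: the job done as asked, in the order asked, and still so for the second after the job is handed in, with the robot touching nothing.
It also fails if it takes over 64 s, if anything falls off the work surface, if the arm or the gripper's body presses on something with over 40 N, if the wrist force passes 120 N, or if a joint passes its speed limit or range.

### The arm

A 7-joint arm with a two-finger parallel gripper is mounted at the origin on the work surface. World frame = base frame: x ahead of the robot, y to its left, z up, the work surface at z = 0. Lengths are in m, angles in rad, forces in N, time in s.
With the tool pointing down it reaches from about 0.35 to 0.9 m from the base axis. Payload 8.1 kg.
Tool frame: the origin (TCP) lies between the finger pads; the fingertips stand 22 mm ahead of it and the grasp point (between the pads) lies 3 mm ahead of it; z points along the fingers, y is the line along which they close (so a half turn about z gives the same grasp; the last joint's range is limited). The gripper opens to 85 mm and grips with 20 to 120 N. Pads are 22 mm wide; open, the fingers measure 114 mm over their backs; the gripper's body (76 mm by 85 mm) begins 54 mm behind the grasp point. The pads swing forward as they close: fully open they stand 13 mm farther back than shut.
Start: joints at [-1.248, 0.434, 0.025, 1.573, -0.012, 1.134, -0.075], TCP at [0.258, 0.569, 0.253] pointing down, gripper open.
Joint ranges: [-2.62, 2.62], [-0.44, 2.09], [-1.27, 1.32], [0.08, 2.57], [-1.32, 4.46], [0.12, 2], [-2.74, 2.74]. Speed limits (rad/s): [2.22, 2.22, 3.01, 3.01, 3.14, 3.14, 3.14].

### API

Orientations are given as a unit quaternion [x, y, z, w].
In Python, from plant import robot gives the robot as it stands. The module is installed in compiled form; this text tells all that it offers. Calls block until the motion is done:
- robot.reach(position, orientation): joint-space move of the TCP to a pose.
- robot.servo_line(position, velocity=0.15, frame=None): straight line of the TCP; frame=None keeps the orientation; velocity is the mean speed in m/s.
- robot.move_j(angles): joint-space move.
- robot.let_go() and robot.close(): open the fingers fully, or close them until they stop; the grip force is fixed at half the most.
- robot.pause(seconds).
- robot.ik(position, orientation): joint angles nearest the present ones, or None.
- robot.get_obs(): the state.
- robot.get_image(name): name is "side" or "top" or "wrist"; returns the picture (384x512x3 uint8, red, green, blue); there is no depth.
- robot.camera_model(name): a dict with "K" (3x3 intrinsics, pixels), "R" (3x3) and "t" (3): a world point X has camera coordinates R X + t. Camera axes: x right, y down, z forward; pixel columns grow to the right and rows downward; lengths in m; the calibration is good to about 2 mm. A picture is of the moment at which its call begins: read the wrist's pose just before it. camera_model takes no time and is no camera call; for the wrist camera it gives the pose at the moment of the call.
A pose or a line that the arm cannot do raises robot.Unreachable and nothing moves.
- robot.finish_job(): hands the job in; it is judged then, once.
The state is a dict: "time": time; "q": joint angles; "joint_velocities": joint speeds; "joint_efforts": joint torques, N m; "tool_pos": TCP position; "eef_rot": TCP orientation; "force": force on the tool from outside, world axes, zero at the start; "moment": the same for the moment, N m; "finger_gap": finger opening in m; "grasp_force": force on a finger pad.
Only numpy, scipy, OpenCV 4.12 (cv2) and the standard library are available. Lean on these libraries where they do the work, as an engineer would, in place of code of your own. Each camera call takes 0.05 s, during which the arm holds its last target. There are 200 camera calls.

## Working session

There is one attempt and no reset: what is moved stays moved. The work goes in short steps, each a Python script; the robot and the scene stay as the last script left them, time stands still between calls to the robot, and variables do not carry over. Pictures are saved under pics/ and viewed, at most 10 in all, crops included, and the job is handed in when it is done.

```bash
mkdir -p pics
python3 - <<'E'
from plant import robot
import cv2,numpy as np
o=robot.get_obs();print(o['time'],o['tool_pos'],o['eef_rot'],o['finger_gap'])
for n in('top','side'):
    m=robot.camera_model(n);print(n,m['K'].tolist() if hasattr(m['K'],'tolist') else m['K'],np.round(m['R'],4).tolist(),m['t'])
    im=robot.get_image(n);cv2.imwrite(f'pics/{n}0.png',cv2.resize(im[:,:,::-1],(800,600),interpolation=cv2.INTER_CUBIC));np.save(f'{n}0.npy',im)
E
```

```text
0.0 [0.25799388 0.56874335 0.25251916] [ 2.11326521e-01  9.77415196e-01 -7.89185431e-04 -1.10831878e-04] 0.08547641002806493
top [[367.00715826687576, 0.0, 258.4988614433448], [0.0, 367.00715826687576, 187.6160977255296], [0.0, 0.0, 1.0]] [[-0.0166, -0.9998, 0.0142], [-0.9916, 0.0146, -0.1288], [0.1286, -0.0162, -0.9916]] [0.02357096 0.59204171 1.16957041]
side [[449.3981075964453, 0.0, 248.05978339671861], [0.0, 449.3981075964453, 191.3581640045504], [0.0, 0.0, 1.0]] [[0.9786, -0.2049, -0.017], [-0.1277, -0.5412, -0.8312], [0.1611, 0.8156, -0.5558]] [-0.58406135  0.14417012  1.11117734]
```

View pics/top0.png

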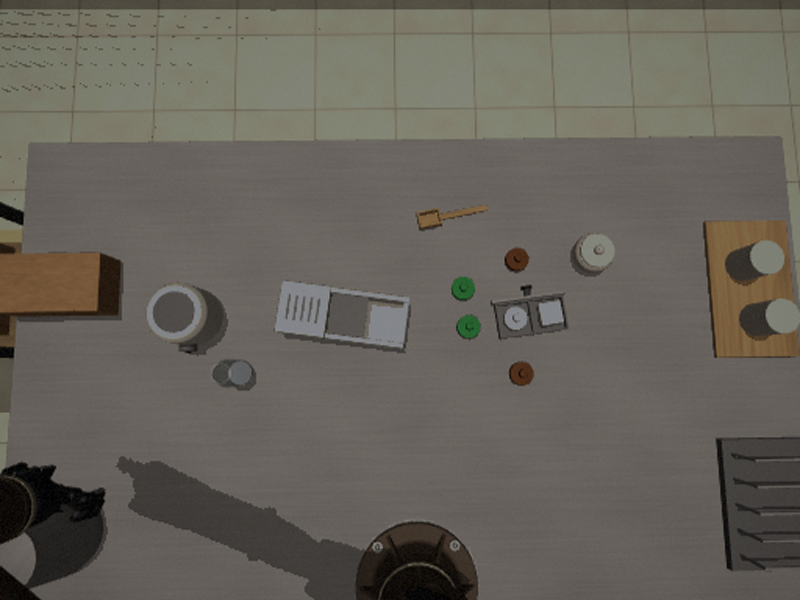

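View pics/side0.png

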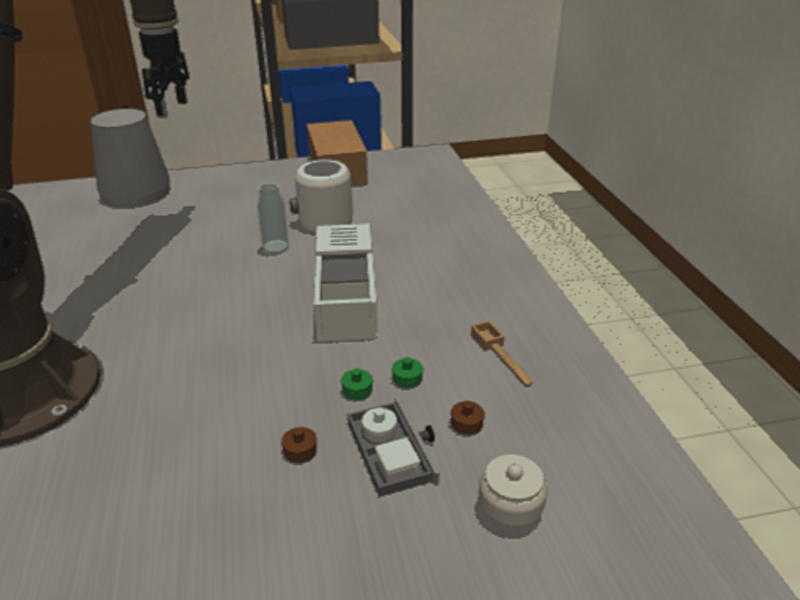

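The top view (800x600) shows round knobbed cases at (516,317) white in the caddy, (463,288) and (469,327) green, and (517,259) and (521,373) brown. The white one in the caddy, beside the square case at (551,312), fits the description. The store runs from about (277,305) to (409,325), hood on the left and well on the right. I'll confirm this in an enlarged crop.

Run:
```python
import cv2,numpy as np
a=np.load('top0.npy')[170:240,170:370,::-1]
b=np.load('side0.npy')[135:325,190:300,::-1]
cv2.imwrite('pics/topc.png',cv2.resize(np.clip(a*1.3,0,255).astype('uint8'),(800,280),interpolation=cv2.INTER_CUBIC))
cv2.imwrite('pics/sidec.png',cv2.resize(np.clip(b*1.2,0,255).astype('uint8'),(330,570),interpolation=cv2.INTER_CUBIC))
```

```text
(no output)
```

View pics/topc.png

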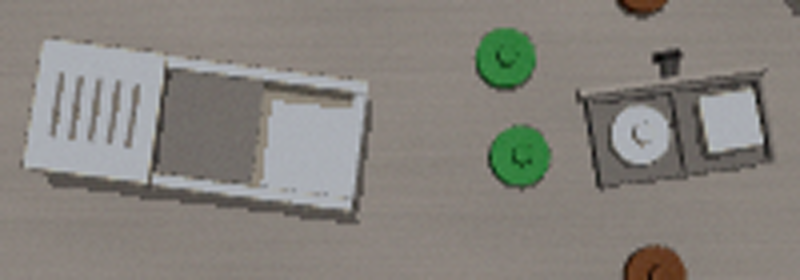

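View pics/sidec.png

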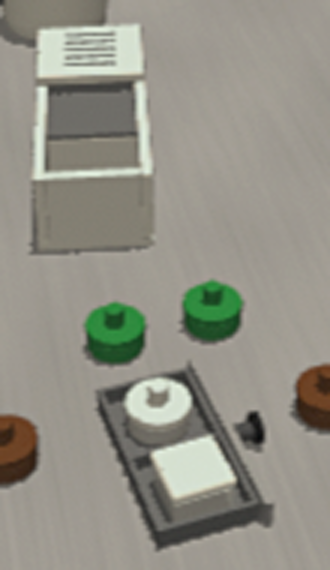

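The crop confirms the target: the white drum with a knob at crop (640,134), in the caddy's hood-side pocket. The square lidded case is at (730,121). Next I'll fit the box pose and the case position from both views.

```bash
cat > h.py <<'E'
import numpy as np, cv2
from plant import robot
from scipy.optimize import least_squares
def proj(n,X):
    m=robot.camera_model(n);c=np.atleast_2d(X)@np.array(m['R']).T+np.array(m['t']);p=c@np.array(m['K']).T
    return p[:,:2]/p[:,2:]
def T(p,L):
    c,s=np.cos(p[2]),np.sin(p[2]);L=np.atleast_2d(np.array(L,float))
    return np.c_[p[0]+c*L[:,0]-s*L[:,1],p[1]+s*L[:,0]+c*L[:,1],L[:,2]]
def quat(phi):   # tool down, closing axis along world angle phi
    a=(np.pi/2-phi)/2
    return np.array([np.sin(a),np.cos(a),0,0])
E
python3 - <<'E'
from h import *
top=lambda u,v:(169.6+u/4,169.6+v/4)
side=lambda u,v:(189.7+u/3,134.7+v/3)
def fit(obs,x0):
    f=lambda p:np.concatenate([(proj(n,T(p,np.array(L)/1000))[0]-uv) for n,L,uv in obs])
    r=least_squares(f,x0,loss='soft_l1');return r.x,np.round(r.fun.reshape(-1,2),1).tolist()
B=[('top',(52,-130,77),top(368,84)),('top',(-52,-130,77),top(353,212)),('top',(52,130,88),top(45,38)),('top',(-52,130,88),top(22,166)),
('side',(-52,-130,77),side(34,175)),('side',(52,-130,77),side(155,174)),('side',(-52,-130,0),side(33,250)),('side',(52,-130,0),side(152,242)),
('side',(-52,130,88),side(38,28)),('side',(52,130,88),side(143,25))]
p,r=fit(B,[.65,.1,0]);print('box',p,r)
print('cover edge y from top px', [ (y,((proj('top',T(p,[[0,y/1000,.068]]))[0]-169.6)*4).round(0).tolist()) for y in(-50,-45,-40,20,25,30,35)])
C=[('top',(-37,74,18),top(600,188)),('top',(-37,-74,18),top(773,162)),('side',(-37,-74,18),side(155,538))]
c,r=fit(C,[.65,-.15,0]);print('caddy',c,r,T(c,[[0,.036,0]]))
R=[('top',(0,0,28),top(641,134)),('top',(0,0,44),top(637,134)),('side',(0,0,44),side(157,386)),('side',(0,0,28),side(159,402))]
c2,r=fit(R,[.65,-.15,0]);print('round',c2,r)
well=T(p,[[0,-.08,0]])[0];print('well',well)
for nm,x,yaws in(('case',[c2[0],c2[1],.061],p[2]+np.arange(0,181,45)*np.pi/180),('well',[well[0],well[1],.096],p[2]+np.arange(0,181,45)*np.pi/180),('cov',[*T(p,[[0,-.02,0]])[0][:2],.09],[p[2],p[2]+np.pi])):
    for y in yaws:
        q=robot.ik(x,quat(y));print(nm,round(float(y),2),None if q is None else np.round(q,2))
print(robot.get_obs()['time'])
E
```

```text
box [ 0.54693741  0.14093264 -0.15218387] [[0.2, -0.3], [-0.5, 0.2], [-0.6, -0.5], [-0.3, 0.2], [-0.9, 1.6], [-1.0, 0.1], [1.6, 0.3], [0.7, 1.2], [0.4, -0.1], [-0.5, -0.5]]
cover edge y from top px [(-50, [260.0, 135.0]), (-45, [254.0, 134.0]), (-40, [248.0, 133.0]), (20, [173.0, 123.0]), (25, [167.0, 122.0]), (30, [161.0, 121.0]), (35, [155.0, 120.0])]
caddy [ 0.54083837 -0.25760365  0.12175518] [[0.4, -0.1], [0.9, 0.3], [0.0, -1.6]] [[ 0.536466   -0.22187015  0.        ]]
round [ 0.53805923 -0.22074872  0.        ] [[-0.1, 0.1], [1.9, -0.3], [0.1, -0.4], [-0.4, -0.4]]
well [0.53480964 0.06185725 0.        ]
case -0.15 [-0.17  0.68  0.69  1.91 -0.62  0.77  0.72]
case 0.63 [-0.12  0.66  0.62  1.91 -0.55  0.75  1.45]
case 1.42 [ 0.04  0.61  0.38  1.89 -0.33  0.7   2.03]
case 2.2 [ 0.14  0.59  0.23  1.88 -0.2   0.68  2.69]
case 2.99 [-0.39  0.91  1.14  1.93 -0.99  1.02 -2.07]
well -0.15 [-0.59  0.52  0.51  1.99 -0.38  0.73  0.01]
well 0.63 [-0.49  0.5   0.38  1.98 -0.28  0.71  0.69]
well 1.42 [-0.36  0.49  0.2   1.97 -0.14  0.7   1.35]
well 2.2 [-0.22  0.48  0.01  1.96 -0.    0.7   1.99]
well 2.99 [-0.09  0.49 -0.17  1.94  0.12  0.72  2.66]
cov -0.15 [-0.66  0.55  0.48  1.94 -0.37  0.73 -0.11]
cov 2.99 [-0.15  0.53 -0.22  1.9   0.17  0.73  2.52]
0.1
```

Run:
```python
from h import *
robot.reach([0.537,-0.221,0.20],quat(0.63))
o=robot.get_obs();print(o['time'],o['tool_pos'],o['force'])
robot.pause(.1)
m=robot.camera_model('wrist');print(m)
print(proj('wrist',[[.538,-.2208,.044],[.5365,-.2219,.028]]))
im=robot.get_image('wrist');cv2.imwrite('pics/w1.png',im[:,:,::-1])
print(robot.get_obs()['time'],robot.get_obs()['force'])
```

```text
3.05 [ 0.5374543  -0.22006137  0.19986894] [-0.88967839 -0.35770933  0.76178559]
{'K': array([[340.65868057,   0.        , 254.02117163],
       [  0.        , 340.65868057, 193.59197859],
       [  0.        ,   0.        ,   1.        ]]), 'R': array([[ 0.80720189,  0.59027456,  0.00102542],
       [ 0.55910652, -0.76513424,  0.31932663],
       [ 0.18927497, -0.25718774, -0.94764416]]), 't': array([-0.30404912, -0.49396392,  0.17151455])}
[[253.94793333 181.57754042]
 [251.84600007 176.44793623]]
3.2 [-0.04958728 -0.92118289 -0.19090087]
```

View pics/w1.png

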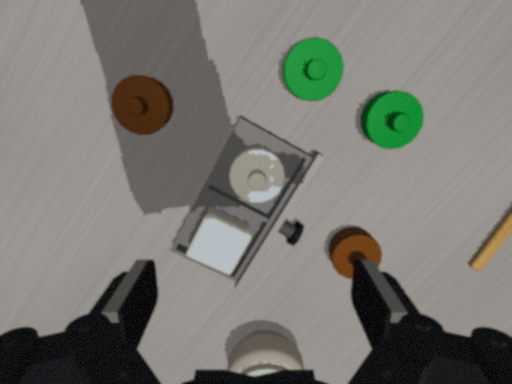

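Wrist view: white knob top at (258,181), predicted (254,181.6), so the case is about 3 mm off and its refined position is (0.5394, -0.2195). Grasping the knob now.

Run:
```python
from h import *
robot.servo_line([.5394,-.2195,.061],velocity=.12)
robot.close()
o=robot.get_obs();print(o['time'],o['tool_pos'],o['finger_gap'],o['grasp_force'],o['force'])
robot.servo_line([.5394,-.2195,.22],velocity=.15)
print(robot.get_obs()['finger_gap'],robot.get_obs()['grasp_force'])
w=[.53481,.06186]
robot.reach([*w,.22],quat(-.1522+np.pi/4))
robot.pause(.1);o=robot.get_obs();print(o['time'],o['tool_pos'],o['finger_gap'])
p=[.54694,.14093,-.15218]
P=proj('wrist',T(p,[[sx*.042,y,.077] for y in(-.12,.03) for sx in(-1,1)]+[[sx*.052,-.13,.077] for sx in(-1,1)]));print(P.round(1).tolist())
im=robot.get_image('wrist')[:,:,::-1].copy()
for q in P: cv2.drawMarker(im,(int(round(q[0])),int(round(q[1]))),(0,0,255),0,8,1)
cv2.imwrite('pics/w2.png',im)
```

```text
5.2 [ 0.53955311 -0.21946042  0.06129488] 0.011250519829686265 58.61239314079285 [-0.7648938   1.08283319  5.316485  ]
0.011637474210054264 58.58560502529144
7.6 [0.53510288 0.05982088 0.22021808] 0.011556609651913125
[[183.0, 181.3], [256.6, 247.1], [322.5, 37.2], [395.5, 122.1], [165.5, 181.4], [256.6, 261.6]]
```

View pics/w2.png

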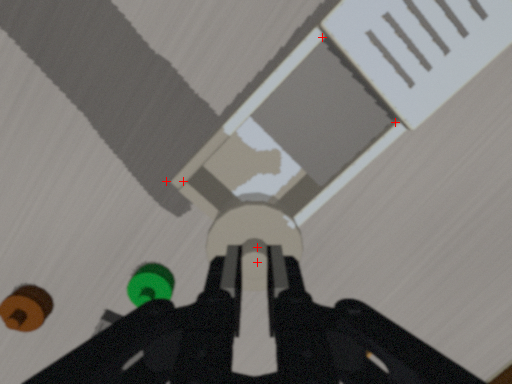

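The case hangs level from the knob. The drawn store corner at (165,181) sits about 6 px off the seen corner near (172,182), possibly because the arm was still settling. I'll retake it settled and enlarged.

Run:
```python
from h import *
robot.pause(.2);o=robot.get_obs();print(o['time'],o['tool_pos'],o['force'])
p=[.54694,.14093,-.15218]
P=proj('wrist',T(p,[[sx*.042,y,.077] for y in(-.12,.03) for sx in(-1,1)]+[[-.052,-.13,.077]]+[[sx*.052,.025,.088] for sx in(-1,1)]));print(P.round(1).tolist())
m=robot.camera_model('wrist');print(m['R'].round(3).tolist(),m['t'])
im=robot.get_image('wrist')[:,:,::-1];cv2.imwrite('pics/w3.png',cv2.resize(im[0:210,150:430],(800,600),interpolation=cv2.INTER_CUBIC))
print(robot.get_obs()['tool_pos'])
```

```text
7.85 [0.53495742 0.06108568 0.2200561 ] [-0.50853624  0.68954222 -0.71041177]
[[182.4, 182.7], [255.8, 248.5], [321.8, 39.1], [394.6, 123.9], [164.9, 182.7], [309.5, 31.6], [403.3, 140.2]]
[[0.807, 0.591, 0.001], [0.56, -0.765, 0.32], [0.19, -0.257, -0.948]] [-0.46804081 -0.28410513  0.26322053]
[0.53491307 0.06130831 0.2200481 ]
```

View pics/w3.png

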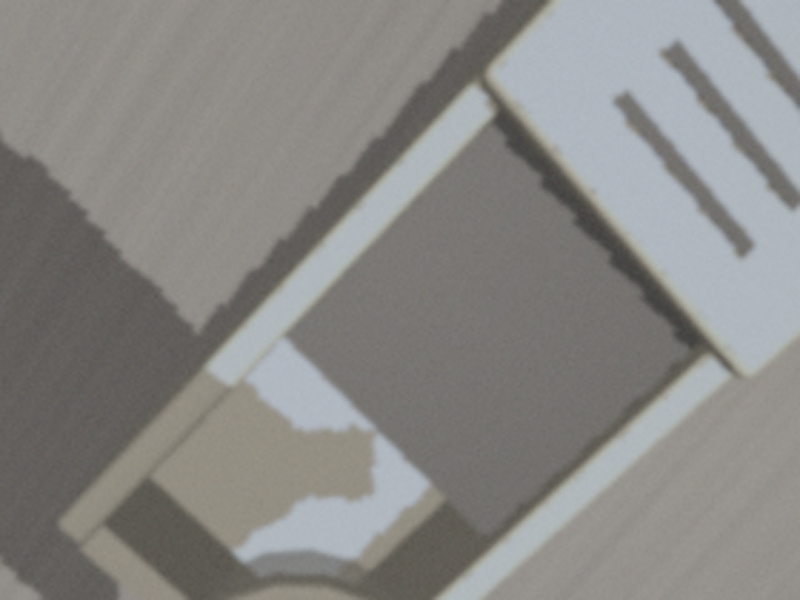

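The enlarged view puts the store's outer corner at (171.5,183.4), predicted (164.9,182.7). The held knob shows the same bias of about 3 px, so most of it is wrist calibration; I'll shift by 1 mm. Fully open, the fingers span 114 mm and don't fit in the 84 mm well. I'll therefore release diagonally, at the lowest height where the opening tips pass over the walls.

Run:
```python
from h import *
robot.servo_line([.5356,.0624,.095],velocity=.10)
robot.pause(.5);o=robot.get_obs();print(o['time'],o['tool_pos'],o['force'])
robot.let_go()
o=robot.get_obs();print(o['time'],o['tool_pos'],o['force'],o['finger_gap'])
robot.servo_line([.5356,.0624,.22],velocity=.2)
robot.pause(.1)
im=robot.get_image('wrist')[:,:,::-1];t=robot.get_image('side')[:,:,::-1]
a=cv2.resize(im[60:360,130:430],(500,500));b=cv2.resize(t[135:225,190:250],(300,450),interpolation=cv2.INTER_CUBIC)
c=np.zeros((500,800,3),'uint8');c[:,:500]=a;c[:450,500:]=b;cv2.imwrite('pics/p1.png',c)
```

```text
9.8 [0.53561047 0.06243861 0.09503197] [-0.23136504  1.36014915 -0.24945433]
10.5083 [0.53558981 0.06239942 0.09498866] [ 0.05280089 -0.73911421 -0.34470156] 0.08532597761956956
```

View pics/p1.png

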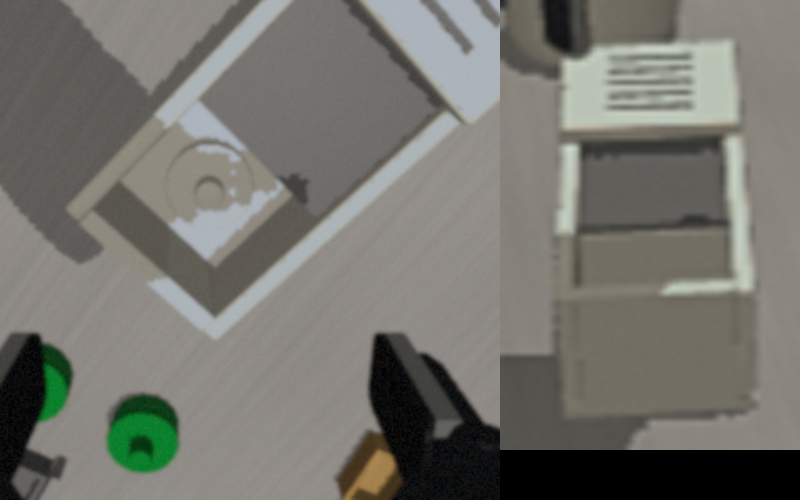

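The case stands upright in the well, with its knob at (210,190) in the composite and concentric with the drum ring. Next: close the fingers, go above the cover and feel for it.

```bash
cat >> h.py <<'E'
BOX=[.5475,.1414,-.1522]
def at(y,z): return [*T(BOX,[[0,y,0]])[0][:2],z]
def F(n=4,dt=.012):
    f=[]
    for _ in range(n): robot.pause(dt);f.append(robot.get_obs()['force'])
    return np.mean(f,0)
U=np.array([np.sin(.1522),np.cos(.1522)])  # box +y in world
E
python3 - <<'E'
from h import *
robot.close()
robot.reach(at(-.025,.13),quat(-.1522))
robot.servo_line(at(-.025,.0975),velocity=.06)
robot.pause(.4);b=F(10,.02);np.save('b.npy',b)
o=robot.get_obs();print(o['time'],o['tool_pos'],b)
z=.0975
while z>.0835:
    z-=.0003;robot.servo_line(at(-.025,z),velocity=.008)
    f=F(2)-b
    if f[2]>1.5:
        f=F(6)-b
        if f[2]>1.5:break
o=robot.get_obs();print(o['time'],z,o['tool_pos'],f)
for k in range(3):
    z-=.0002;robot.servo_line(at(-.025,z),velocity=.008);f=F(6)-b;print(round(z,5),f.round(2),robot.get_obs()['tool_pos'][2])
    if f[2]>8:break
print(robot.get_obs()['time'])
E
```

```text
14.1417 [0.54371888 0.11673016 0.09753853] [ 0.08588291 -0.07447023  0.03125273]
22.2417 0.08850000000000016 [0.54375577 0.11665236 0.08853504] [0.13089612 0.1203575  2.3021848 ]
0.0883 [-0.5  -0.09  2.72] 0.0883442682867851
0.0881 [0.04 0.09 3.28] 0.08813645280144249
0.0879 [-0.22  0.25  3.22] 0.08791996448784728
23.1417
```

```bash
cat > drag.py <<'E'
from h import *
import sys
def press(y,z,b,target=10.5):
    for k in range(20):
        f=F(5)-b
        if f[2]>target-.7: break
        z-=min(.0008,max(.0002,.6*(target-f[2])/4000));robot.servo_line(at(y,z),velocity=.01)
    print('pressed',round(z,5),f.round(2),robot.get_obs()['time']);return z
def drag(y,z,b,yend,target=10.8,step=.004):
    run=[]
    while y>yend+1e-6:
        y=max(y-step,yend);robot.servo_line(at(y,z),velocity=.03)
        f=F(3)-b;t=f[:2]@U;run.append(t);a=robot.get_obs()
        print(round(y,4),round(z,5),'fz %.1f t %.1f |f| %.1f'%(f[2],t,np.linalg.norm(f)),round(float((a['tool_pos'][:2]-T(BOX,[[0,0,0]])[0][:2])@U),4),round(a['time'],2))
        if np.linalg.norm(f)>14.8: print('limit');break
        z-=float(np.clip(.5*(target-f[2])/4000,-.0006,.0005))
    return y,z
E
python3 - <<'E'
from drag import *
b=np.load('b.npy')
z=press(-.025,.0879,b)
y,z=drag(-.025,z,b,-.045)
print(y,z)
E
```

```text
pressed 0.08328 [-0.58  0.63 10.48] 26.3917
-0.029 0.08328 fz 10.6 t 3.6 |f| 11.3 -0.028 26.7
-0.033 0.08326 fz 9.9 t 4.3 |f| 10.9 -0.0318 27.01
-0.037 0.08315 fz 11.3 t 4.2 |f| 12.1 -0.0358 27.32
-0.041 0.08322 fz 10.9 t 3.8 |f| 11.6 -0.0398 27.62
-0.045 0.08323 fz 10.2 t 4.0 |f| 11.0 -0.0438 27.93
-0.045 0.08315828665033995
```

```bash
cat >> h.py <<'E'
def prof(im,x,n='top'):
    ys=np.arange(-.125,.02,.003);P=proj(n,T(BOX,[[x,y,.068] for y in ys])).astype(np.float32)
    g=cv2.cvtColor(im,cv2.COLOR_RGB2GRAY);return cv2.remap(g,P[:,0].reshape(1,-1),P[:,1].reshape(1,-1),cv2.INTER_LINEAR)[0].tolist()
E
python3 - <<'E'
from h import *
print(robot.get_obs()['time'])
a=np.load('top0.npy');b=robot.get_image('top')
for x in(-.033,.033):print(x,'old',prof(a,x));print('new',prof(b,x))
s=np.load('side0.npy');t=robot.get_image('side');print('side',prof(s,.033,'side'));print(prof(t,.033,'side'))
print(robot.get_obs()['force'])
E
```

```text
27.9333
-0.033 old [135, 135, 134, 134, 135, 135, 135, 133, 134, 134, 135, 134, 135, 136, 134, 134, 134, 134, 134, 134, 134, 135, 132, 105, 104, 104, 86, 84, 85, 85, 85, 86, 85, 85, 85, 85, 86, 85, 84, 85, 84, 84, 85, 84, 85, 84, 84, 84, 85]
new [117, 117, 117, 117, 117, 116, 117, 117, 117, 116, 117, 117, 118, 117, 116, 117, 118, 117, 116, 101, 69, 44, 19, 21, 24, 23, 15, 27, 58, 67, 67, 67, 66, 65, 58, 43, 39, 41, 42, 40, 40, 42, 45, 45, 46, 45, 45, 45, 46]
0.033 old [134, 127, 109, 100, 102, 101, 100, 101, 102, 101, 98, 98, 99, 102, 102, 102, 101, 100, 100, 101, 102, 102, 101, 101, 102, 98, 87, 84, 84, 84, 84, 84, 85, 84, 83, 85, 85, 84, 83, 84, 85, 85, 85, 84, 84, 84, 85, 85, 84]
new [149, 143, 124, 113, 115, 115, 114, 114, 114, 113, 102, 45, 11, 16, 27, 27, 29, 42, 50, 51, 52, 52, 52, 52, 49, 51, 49, 44, 60, 67, 70, 70, 69, 61, 53, 50, 49, 48, 46, 47, 50, 48, 47, 46, 46, 46, 46, 47, 50]
side [104, 105, 122, 145, 173, 179, 171, 138, 115, 105, 104, 105, 105, 105, 106, 106, 106, 106, 106, 106, 107, 108, 110, 105, 93, 79, 68, 79, 87, 90, 91, 91, 90, 89, 90, 91, 90, 91, 91, 91, 90, 91, 92, 91, 91, 91, 91, 91, 91]
[110, 110, 128, 152, 182, 188, 180, 145, 120, 110, 110, 111, 112, 112, 113, 113, 111, 104, 87, 65, 70, 75, 68, 64, 61, 60, 60, 59, 61, 70, 80, 93, 96, 96, 95, 95, 95, 95, 95, 96, 96, 97, 97, 97, 98, 98, 95, 84, 72]
[-0.1023845   3.87168509 11.16778146]
```

The side-view profile shows the cover edge moving about 20 mm with the finger, so there's no slip. Continuing.

Run:
```python
from drag import *
b=np.load('b.npy')
y,z=drag(-.045,.08316,b,-.093)
y,z=drag(y,z,b,-.103,step=.002)
s=robot.get_image('side');print(prof(s,.033,'side'));print(y,z)
```

```text
-0.049 0.08316 fz 10.6 t 4.1 |f| 11.4 -0.0477 28.34
-0.053 0.08314 fz 10.5 t 3.4 |f| 11.1 -0.0518 28.65
-0.057 0.0831 fz 10.8 t 4.5 |f| 11.7 -0.0558 28.96
-0.061 0.0831 fz 10.4 t 3.9 |f| 11.1 -0.0598 29.27
-0.065 0.08305 fz 11.0 t 4.0 |f| 11.8 -0.0638 29.57
-0.069 0.08308 fz 10.4 t 3.7 |f| 11.0 -0.0678 29.88
-0.073 0.08303 fz 11.0 t 4.0 |f| 11.7 -0.0718 30.19
-0.077 0.08305 fz 10.8 t 4.3 |f| 11.6 -0.0758 30.5
-0.081 0.08305 fz 10.6 t 4.5 |f| 11.6 -0.0798 30.81
-0.085 0.08303 fz 10.6 t 3.9 |f| 11.3 -0.0838 31.12
-0.089 0.083 fz 10.4 t 4.1 |f| 11.2 -0.0879 31.43
-0.093 0.08295 fz 10.2 t 4.1 |f| 10.9 -0.0919 31.73
-0.095 0.08287 fz 11.1 t 4.3 |f| 11.9 -0.0936 32.01
-0.097 0.0829 fz 10.3 t 5.0 |f| 11.4 -0.0956 32.28
-0.099 0.08284 fz 11.1 t 4.7 |f| 12.1 -0.0976 32.56
-0.101 0.08288 fz 10.7 t 5.9 |f| 12.2 -0.0992 32.83
-0.103 0.08287 fz 10.5 t 6.3 |f| 12.2 -0.1011 33.11
[111, 111, 130, 155, 186, 189, 174, 122, 82, 61, 75, 94, 97, 98, 98, 97, 97, 97, 97, 97, 97, 98, 98, 98, 98, 94, 87, 73, 58, 43, 34, 27, 24, 22, 24, 26, 27, 27, 26, 26, 25, 25, 25, 24, 25, 37, 52, 69, 82]
-0.103 0.08283558931764279
```

Run:
```python
from drag import *
b=np.load('b.npy')
y,z=drag(-.103,.08284,b,-.106,step=.0015)
robot.servo_line(at(y,.10),velocity=.05)
robot.servo_line(at(y,.25),velocity=.2)
robot.reach(at(-.06,.30),quat(-.1522));robot.pause(.2)
im=robot.get_image('wrist')[:,:,::-1];t=robot.get_image('side')[:,:,::-1];P=proj('wrist',T(BOX,[[0,-.12,.068]]));print(P,robot.get_obs()['time'])
a=cv2.resize(im[0:384,60:444],(500,500));b=cv2.resize(t[135:225,190:250],(300,450),interpolation=cv2.INTER_CUBIC)
c=np.zeros((500,800,3),'uint8');c[:,:500]=a;c[:450,500:]=b;cv2.imwrite('pics/p2.png',c)
```

```text
-0.1045 0.08284 fz 11.4 t 6.2 |f| 13.0 -0.1025 33.43
-0.106 0.08292 fz 10.1 t 6.4 |f| 12.0 -0.104 33.71
[[254.09338316 212.75753336]] 35.775
```

View pics/p2.png

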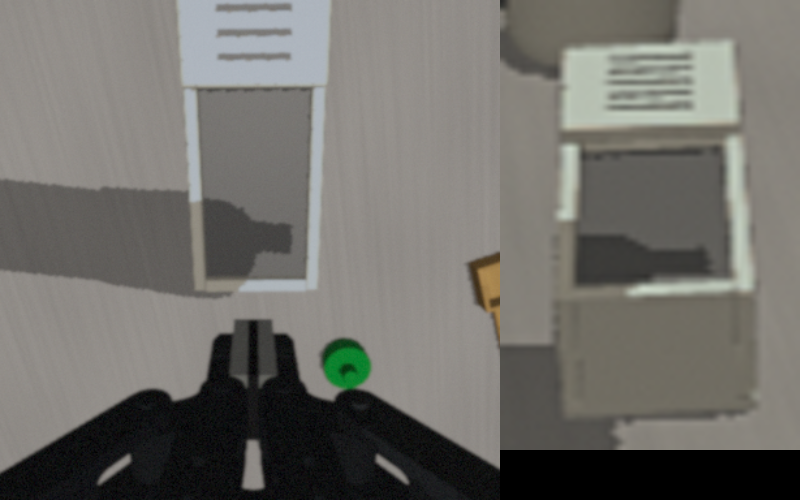

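Both views show the grey cover against the end wall at (250,280), with no gap. The drag force rose from 4 to 6.3 N and held while the finger slipped, which means the hard stop.

Run:
```python
from h import *
robot.let_go();robot.pause(.2);print(robot.get_obs()['time']);print(robot.finish_job())
```

```text
36.7583
the job is handed in; nothing more can be done
None
```

The job is handed in at 36.8 s: the white round case stands upright in the well after a drop of about 30 mm (the open fingers don't fit inside it), the cover is shut against its stop with at most 13 N measured, and the gripper is open and clear of everything.

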